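# Lock a row of heatsinks in the test fixture with a wedge

### The job

The three heatsinks sit loose in the aluminium test fixture. Take the thick orange wedge from its stand and drive it nose down into the last gap, between the row and the solid end stop, fully home on the fixture's floor, so that the row is locked tight against the green sprung pad; then let go. Leave the thin blue wedge in the stand.

Things in the scene. Friction and masses are not known exactly. Their poses are not given: they have to be found in the camera images.
- thick_wedge_mid (a point): Orange wedge, loose, 100 g, nose down in a stand pocket (wall tops 22 mm above the worktop). Point: middle of its grip tab, 52 mm above its underside. Tab 16 mm thick (own x), 34 long (own y), from 30 to 74 mm above the underside. Body below: 36 mm long (y), symmetric; 6 mm thick (x) at the underside, 20 at 9 mm up, 29 at 18, 34 from 26 to 30 mm up. Own z is up.
- thin_wedge_mid (a point): Same point of the blue wedge in the stand's other pocket, 90 mm away (either wedge may be in either pocket). Same shape but only 22 mm thick, 14 at the underside: too thin to lock the row. Leave it alone.
- gap (a point): On the fixture's floor (4 mm above the worktop), where the middle of the thick wedge's underside goes, wedge x along the row, either way round. Own x: along the row, toward the end stop (face 18 mm away, 30 mm high); z up. At -x: the last heatsink's face, 10 to 13 mm away, 26 mm high; it yields. Side rails 56 mm apart, 12 mm high. Fixture is fixed. Slippery floor and wedge: 10 N drives it home.
- pad (a joint): Travel (m) of the green sprung pad at the other end of the row of three loose heatsinks (each 34 mm along the row, 50 across): 0 at rest, 0.010 at most, growing as the row presses it back (1.4 N, then 0.7 N more per mm). With the thick wedge home it reads about 0.0025 or more.
Not all that is in view belongs to the job. Of the things shaped like the part that bears thick_wedge_mid, the orange one is meant.

How it is judged (in metres and radians):
At the end, for the whole second after the job is handed in: The orange wedge stands in the last gap, its tab within 14 mm horizontally of the gap point, its underside within 4 mm of the fixture floor, upright and square to the row within 10 degrees; the sprung pad is pushed back by more than 1 mm and at rest (z of thick_wedge_mid in the frame of gap between 0.046 and 0.056 m and horizontal distance between thick_wedge_mid and gap below 0.014 m and angle between thick_wedge_mid's own z axis and vertical below 0.17 rad and angle between the x axis of thick_wedge_mid and the x axis of gap, either way round below 0.17 rad and value of joint pad above 0.001 m and velocity of joint pad between -0.01 and 0.01 m/s); the robot touches nothing.
It fails at once if the thin blue wedge is taken out or knocked out of its pocket (distance of thin_wedge_mid from where it was at the start of the episode above 0.03 m).
It also fails if it takes over 38 s, if anything falls off the work surface, if the arm or the gripper's body presses on something with over 40 N, if the wrist force passes 120 N, or if a joint passes its speed limit or range.

### The arm

A 7-joint arm with a two-finger parallel gripper is mounted at the origin on a cart in front of the work surface, level with it; the furniture and walls round the work are solid. World frame = base frame: x ahead of the robot, y to its left, z up, the work surface at z = 0. Lengths are in m, angles in degrees, forces in N, time in s.
With the tool pointing down it reaches from about 0.35 to 0.9 m from the base axis. Payload 19.9 kg.
Tool frame: the origin (TCP) lies at the very end of the fingers, on their centre line; the grasp point (between the pads) lies 19 mm behind it; z points along the fingers, x is the direction in which the jaws open and shut, and the axes are right-handed (so a half turn about z gives the same grasp; the last joint's range is limited). The gripper opens to 94 mm and grips with 3 to 60 N. Pads are 16 mm wide; open, the fingers measure 119 mm over their backs; the gripper's body (75 mm by 177 mm) begins 78 mm behind the grasp point.
Start: joints at [64.143, 23.915, -0.59, 92.452, 0.269, 63.638, -3.037], TCP at [0.249, -0.573, 0.205] pointing down, gripper open.
Joint ranges: [-161.28, 161.28], [-22.2, 115.67], [-73.04, 71.86], [3.21, 147.25], [-68.34, 248.33], [10.77, 114.83], [-161.83, 161.83]. Speed limits (degrees/s): [108.29, 108.29, 136.94, 136.94, 172.46, 172.46, 172.46].

### API

Orientations are given as a 3x3 rotation matrix whose columns are the frame's x, y, z axes.
In Python, from workcell import manip, grab_frame, job, look_for, silhouettes gives the robot as it stands.
- The arm moves only by the shell command python3 -m jog 'ROWS' [OPENING] [FORCE]. ROWS is JSON, a list of rows, each an object with "translation": the shift along the tool's x, y, z in cm, a list of three; "dr": the turn, a rotation vector about the tool's x, y, z in rad, a list of three. In form: [{"translation": [dx, dy, dz], "dr": [ax, ay, az]}, ...]. A call has 1 to 10 rows; each row shifts and turns the pose as measured when the row begins, along the tool's axes as they then stand; what a row does not reach is not made up. A row lasts 1/12 s, in which the tool goes at most 41.7 mm and 7.16 degrees, less where a joint would pass 70% of its speed; a pose out of reach is approached as far as the arm can. A call with a gripper value outside its range is refused whole. OPENING is the opening, from -1 (shut) to 1 (fully open), set as the call begins (- or left out, the last holds). The fingers move at their own pace and stop on an object; FORCE is the grip in N (left out, the last holds). Time passes only in rows, so rows that do not move let the fingers close. It gives the time, the measured TCP pose, the force and the opening at its end, in the units of the state.
- manip.get_obs(): the state, without advancing time (a new reading comes with each control period).
- grab_frame(name): name is "scene" or "top" or "wrist"; returns a dict with "frame" (384x512x3 uint8, red, green, blue), "depth" (384x512 float32, m along the optical axis (not along the pixel's ray), 0 where there is no reading), "fx", "fy", "cx", "cy" (pixels), "eye" and "attitude" of the camera in the world. Camera axes: x right, y down, z forward; pixel columns grow to the right and rows downward; lengths in m; the calibration is good to about 2 mm. A picture is of the moment at which its call begins.
- job.close_job(): hands the job in, once; it reports no verdict.
Trained networks look in a picture, given as the dict that the camera call returned (one of the last four; its "shot" number tells which), for a name from the list of things; names that differ only in an ending like _2 or _b are one class to them, and where a whole thing is asked for, a point or a joint stands for the part that bears it (a point fixed in the world has none). Each returns a list of dicts, best first, with "conf" (0 to 1); they miss things now and then, are a little off and sometimes report something else, mostly with a low value. They report only what shows in the picture. A call takes as long as a camera call. They do not tell look-alikes from the thing itself.
- look_for(picture, thing): "pixel" ([column, row] in pixels, amid what is visible of it).
- silhouettes(picture, thing): "region" (384x512 bool, what is visible of it) and "pixel" ([column, row] in pixels, amid what is visible of it).
The state is a dict: "time_s": time; "joint_positions": joint angles; "qvel": joint speeds; "effort": joint torques, N m; "tcp_pos": TCP position; "tcp_rot": TCP orientation; "force": force on the tool from outside, world axes, zero at the start; "wrist_torque": the same for the moment, N m; "grip_width": finger opening in m.
Only numpy, scipy, OpenCV 4.12 (cv2) and the standard library are available. Lean on these libraries where they do the work, as an engineer would, in place of code of your own. Each camera call takes 0.05 s, during which the arm holds its last target. There are 200 camera calls.

## Working session

There is one attempt and no reset: what is moved stays moved. The work goes in short steps, Python scripts to look and compute and a shell command to move; the robot and the scene stay as the last step left them, time stands still between calls to the robot, and variables do not carry over. Pictures are saved under pics/ and viewed, about 8 in all and at most 12, crops included, and the job is handed in when it is done.

```bash
mkdir -p pics
cat > h.py <<'E'
import numpy as np, cv2
from workcell import manip, grab_frame, job, look_for, silhouettes
def pts(f):
    d=f["depth"]; v,u=np.indices(d.shape)
    P=np.stack([(u-f["cx"])/f["fx"]*d,(v-f["cy"])/f["fy"]*d,d],-1)
    W=P@np.array(f["attitude"]).T+np.array(f["eye"]); W[d==0]=np.nan
    return W
def save(f,n): cv2.imwrite("pics/"+n,f["frame"][:,:,::-1])
E
python3 - <<'E'
from h import *
np.set_printoptions(precision=4,suppress=True)
o=manip.get_obs(); print(o["time_s"],o["tcp_pos"],o["tcp_rot"],o["grip_width"])
ims=[]
for c in("scene","top"):
    f=grab_frame(c); W=pts(f); np.savez(c+".npz",W=W,im=f["frame"]); ims.append(f["frame"])
    print(c,f["eye"],np.array(f["attitude"]).tolist())
    for t in("thick_wedge_mid","thin_wedge_mid","gap","pad"):
        for r in silhouettes(f,t)[:3]:
            m=r["region"]; print(c,t,r["conf"],r["pixel"],m.sum(),np.nanmedian(W[m],0),np.nanmax(W[m][:,2]),np.median(f["frame"][m],0))
cv2.imwrite("pics/a.png",cv2.resize(np.hstack(ims)[:,:,::-1],(800,300)));cv2.imwrite("pics/top.png",ims[1][:,:,::-1])
E
```

```text
0.0 [ 0.2489 -0.5729  0.2049] [[ 0.3984 -0.9172 -0.0006]
 [-0.9172 -0.3984  0.0011]
 [-0.0012  0.0001 -1.    ]] 0.09401970779763762
scene [0.0715 0.3467 0.6822] [[-0.6205568814424511, -0.5772447432277769, 0.5307519790922285], [-0.7841480628088767, 0.45284992841913524, -0.42430974290472034], [0.004579572851849282, -0.67949646705975, -0.7336644865098846]]
scene thick_wedge_mid 0.83 [306.2, 155.7] 404 [ 0.5469 -0.156   0.0477] 0.07822169711655635 [209.  110.5  44. ]
scene thick_wedge_mid 0.71 [340.1, 172.3] 386 [ 0.4607 -0.1777  0.0296] 0.07533247130246035 [116.  63. 150.]
scene thick_wedge_mid 0.66 [306.5, 195.2] 429 [ 0.4583 -0.0809  0.0475] 0.07413201598872776 [114.  60. 148.]
scene thin_wedge_mid 0.83 [331.8, 137.4] 346 [ 0.5502 -0.2458  0.0478] 0.0797579714762604 [ 52.  82. 158.]
scene gap 0.78 [205.0, 242.9] 1823 [0.5091 0.1469 0.0128] 0.036312179131531175 [88. 98. 94.]
scene pad 0.61 [238.0, 209.1] 31 [0.5318 0.0468 0.0268] 0.030526746316588138 [ 64. 180.  93.]
top [ 0.3805 -0.0276  1.294 ] [[0.0014342179700488635, -0.9912331067915184, 0.1321168839295288], [-0.9999118679212233, -0.003165265274533483, -0.012893311678210754], [0.01319846237650593, -0.13208674837460427, -0.9911502870376016]]
top thick_wedge_mid 0.64 [311.6, 224.7] 204 [ 0.4664 -0.1842  0.0378] 0.07960106754519614 [127.   70.  163.5]
top thick_wedge_mid 0.63 [300.4, 190.7] 200 [ 0.5493 -0.1589  0.0587] 0.0819428223301022 [221.5 122.5  30. ]
top thick_wedge_mid 0.44 [274.4, 223.0] 170 [ 0.4615 -0.0847  0.065 ] 0.0788525860284015 [136.5  75.  174. ]
top thin_wedge_mid 0.67 [338.3, 187.9] 146 [ 0.5511 -0.2485  0.0741] 0.08421824421791113 [ 49.  89. 157.]
top gap 0.73 [194.8, 211.9] 1317 [0.5257 0.118  0.014 ] 0.03954397979617741 [85. 98. 90.]
```

View pics/a.png

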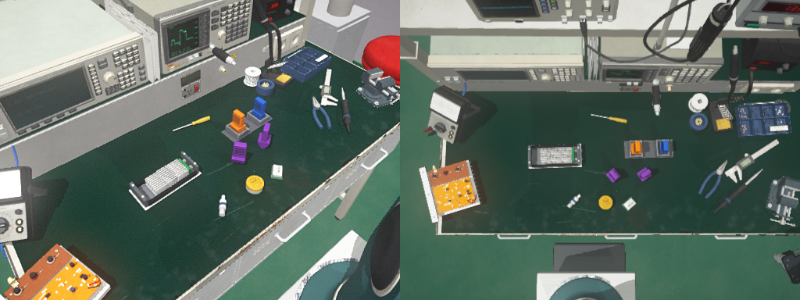

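View pics/top.png

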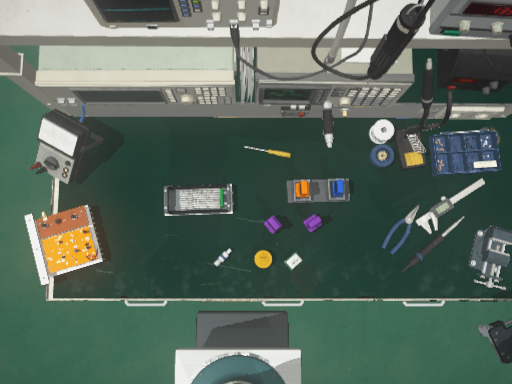

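The fixture is at about (198,200) in the top view, with its green pad at the right (-y) end. The orange wedge is at (302,188) and the blue one at (338,187), both in the stand. The purple look-alikes are at (273,224) and (313,222).

Run:
```python
from h import *
np.set_printoptions(precision=4,suppress=True)
for c in("scene","top"):
    z=np.load(c+".npz"); W=z["W"]; im=z["im"]
    def sel(x0,x1,y0,y1,z0,z1):
        return W[(W[...,0]>x0)&(W[...,0]<x1)&(W[...,1]>y0)&(W[...,1]<y1)&(W[...,2]>z0)&(W[...,2]<z1)]
    for n,a in dict(tab=(.5,.6,-.2,-.11,.070,.1),blue=(.5,.6,-.29,-.2,.07,.1),stand=(.48,.62,-.33,-.07,.008,.025),fix=(.42,.62,.0,.25,.008,.05),fixhi=(.42,.62,.0,.25,.024,.05)).items():
        p=sel(*a); print(c,n,len(p),np.median(p,0),p.min(0),p.max(0),cv2.minAreaRect((p[:,:2]*1000).astype(np.float32)))
im=np.load("scene.npz")["im"]; t=np.load("top.npz")["im"]
cv2.imwrite("pics/b.png",np.vstack([cv2.resize(im[110:290,150:370],(733,600))[:300*2:1]])[:,:,::-1])
```

```text
scene tab 93 [ 0.5504 -0.1606  0.0758] [ 0.5353 -0.1706  0.0705] [ 0.5686 -0.1539  0.0782] ((551.7991943359375, -162.3175811767578), (33.27402877807617, 16.137300491333008), 1.991173505783081)
scene blue 84 [ 0.5544 -0.2493  0.0756] [ 0.5378 -0.2621  0.0704] [ 0.5717 -0.2436  0.0798] ((554.8872680664062, -252.58090209960938), (33.77982711791992, 17.523202896118164), 5.435201644897461)
scene stand 513 [ 0.5399 -0.2299  0.0185] [ 0.5237 -0.276   0.0081] [ 0.5852 -0.1384  0.0249] ((553.8198852539062, -207.08132934570312), (58.46034622192383, 136.01998901367188), 2.8255162239074707)
scene fix 2457 [0.5199 0.1067 0.0248] [0.49   0.0171 0.008 ] [0.5693 0.1945 0.0363] ((529.8975830078125, 105.59486389160156), (77.1202392578125, 176.03048706054688), 1.814693570137024)
scene fixhi 1317 [0.5287 0.1043 0.0282] [0.4918 0.0218 0.024 ] [0.5673 0.1943 0.0363] ((529.84912109375, 108.16850280761719), (69.99291229248047, 170.586181640625), 2.254822015762329)
top tab 94 [ 0.5523 -0.162   0.077 ] [ 0.5355 -0.17    0.07  ] [ 0.5691 -0.1544  0.0819] ((552.2440185546875, -162.2084503173828), (15.474093437194824, 33.444786071777344), 89.21635437011719)
top blue 93 [ 0.5541 -0.2517  0.0767] [ 0.5389 -0.26    0.0701] [ 0.5724 -0.2434  0.0842] ((555.7091064453125, -251.92662048339844), (33.29608154296875, 16.414186477661133), 1.5654051303863525)
top stand 355 [ 0.5475 -0.2297  0.0196] [ 0.483  -0.2876  0.008 ] [ 0.6165 -0.1252  0.025 ] ((540.6151733398438, -199.8455810546875), (175.99363708496094, 119.72346496582031), 78.75839233398438)
top fix 1487 [0.5294 0.1028 0.0195] [0.4344 0.0164 0.0081] [0.615  0.2394 0.0395] ((524.85791015625, 127.77272033691406), (234.46420288085938, 129.51170349121094), 76.42281341552734)
top fixhi 599 [0.5306 0.0985 0.0302] [0.4916 0.0235 0.024 ] [0.567  0.1941 0.0395] ((529.222412109375, 108.93492889404297), (70.31360626220703, 169.0657958984375), 1.8371139764785767)
```

View pics/b.png

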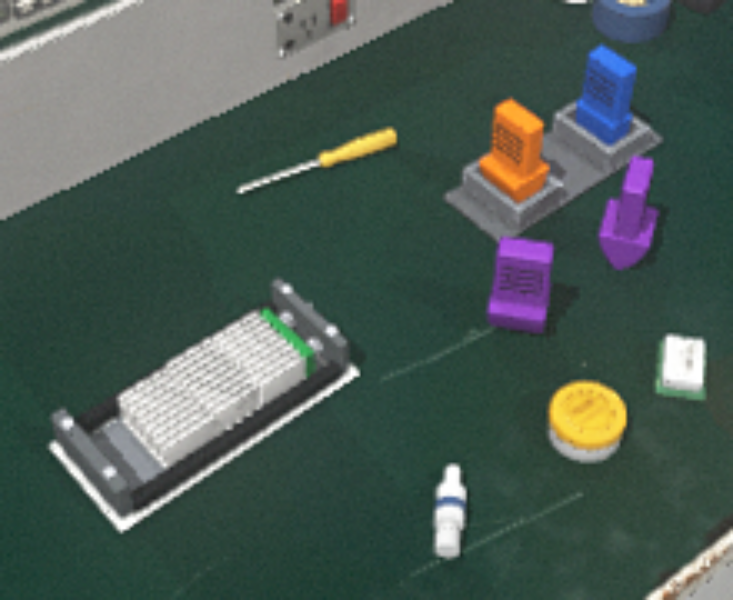

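The tab is at about (0.552, -0.162), thin along y, with yaw of about 2°. The fixture yaw is the same. I'll set out toward the orange wedge.

```bash
python3 -m jog '[{"translation":[-2.0,-3.5,0],"dr":[0,0,0.125]},{"translation":[-2.4,-3.2,0],"dr":[0,0,0.125]},{"translation":[-2.8,-2.9,0],"dr":[0,0,0.125]},{"translation":[-3.1,-2.5,0],"dr":[0,0,0]},{"translation":[-3.1,-2.5,0],"dr":[0,0,0]},{"translation":[-3.1,-2.5,0],"dr":[0,0,0]},{"translation":[-3.1,-2.5,0],"dr":[0,0,0]},{"translation":[-3.1,-2.5,0],"dr":[0,0,0]},{"translation":[-3.1,-2.5,0],"dr":[0,0,0]}]' 0.1
```

```text
time_s: 1.25
tcp_pos: [0.4622, -0.2834, 0.2047]
tcp_rot: [[0.027, -1.0, -0.001], [-1.0, -0.027, -0.004], [0.004, 0.001, -1.0]]
force: [0.7, -0.7, -0.8]
grip_width: 0.0516
```

```bash
python3 -m jog '[{"translation":[-3.3,-2.3,0],"dr":[0,0,0]},{"translation":[-3.3,-2.3,0],"dr":[0,0,0]},{"translation":[-3.3,-2.4,0],"dr":[0,0,0]},{"translation":[-1.4,-1.4,0],"dr":[0,0,0]},{"translation":[0,0,0],"dr":[0,0,0]}]'
cat > w.py <<'E'
from h import *
import sys
np.set_printoptions(precision=4,suppress=True)
f=grab_frame("wrist"); W=pts(f); save(f,sys.argv[1]); np.savez("wrist.npz",W=W,im=f["frame"])
o=manip.get_obs(); print(o["tcp_pos"],o["tcp_rot"].tolist() if hasattr(o["tcp_rot"],"tolist") else o["tcp_rot"],o["grip_width"],o["force"])
im=f["frame"].astype(int)
m=(im[...,0]>150)&(im[...,2]<90)&(im[...,1]<170)&(im[...,0]-im[...,1]>50)&(W[...,2]>.071)
p=W[m]; 
if len(p): print("orange top",len(p),np.median(p,0),cv2.minAreaRect((p[:,:2]*1000).astype(np.float32)))
E
python3 w.py w1.png
```

```text
time_s: 1.67
tcp_pos: [0.5491, -0.1552, 0.2053]
tcp_rot: [[0.036, -0.999, 0.002], [-0.999, -0.036, -0.002], [0.002, -0.002, -1.0]]
force: [0.7, -0.1, 0.1]
grip_width: 0.0518
[ 0.5481 -0.1564  0.2052] [[0.035376774384944215, -0.9993725004480608, 0.0017576069833163909], [-0.9993715109185072, -0.035380591264501264, -0.0021901886298757605], [0.002250999461772191, -0.001679020537498186, -0.9999960569379549]] 0.051471854012249484 [-0.403   1.7697 -0.0439]
orange top 83 [ 0.5611 -0.1646  0.0756] ((556.1622314453125, -163.81008911132812), (32.61322021484375, 15.375844955444336), 2.1137940883636475)
```

View pics/w1.png

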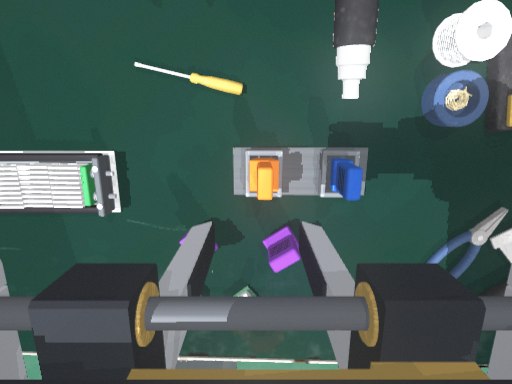

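The wrist view shows the orange tab at (264,180) just under the gripper, the blue one at (347,180), and the fixture's pad end at (100,180). The yaw is aligned at 2°. I'll correct the position and descend.

```bash
python3 -m jog '[{"translation":[0.6,-0.5,3.5],"dr":[0,0,0]},{"translation":[0,0,3.7],"dr":[0,0,0]},{"translation":[0,0,2.5],"dr":[0,0,0]},{"translation":[0,0,0],"dr":[0,0,0]}]'
python3 w.py w2.png
```

```text
time_s: 2.05
tcp_pos: [0.5538, -0.1665, 0.1074]
tcp_rot: [[0.033, -0.999, 0.006], [-0.999, -0.033, -0.005], [0.006, -0.006, -1.0]]
force: [-0.7, -0.3, 0.2]
grip_width: 0.0515
[ 0.5545 -0.1668  0.1096] [[0.032775092627064066, -0.9994301470925714, 0.008073065452989739], [-0.999443276113525, -0.03282381066945861, -0.0059778996812991135], [0.0062394819297365125, -0.007872644768845118, -0.9999495438918865]] 0.05186743436969943 [-0.6507  0.554   0.9955]
orange top 997 [ 0.5574 -0.164   0.0774] ((556.2981567382812, -163.79742431640625), (33.076087951660156, 15.584882736206055), 2.1053433418273926)
```

```bash
python3 -m jog '[{"translation":[-0.3,0,1.0],"dr":[-0.008,-0.006,0.002]},{"translation":[0,0,2.5],"dr":[0,0,0]},{"translation":[0,0,2.0],"dr":[0,0,0]},{"translation":[0,0,0.6],"dr":[0,0,0]},{"translation":[0,0,0],"dr":[0,0,0]}]'
```

```text
time_s: 2.52
tcp_pos: [0.5576, -0.1674, 0.0536]
tcp_rot: [[0.026, -1.0, 0.007], [-1.0, -0.026, -0.003], [0.003, -0.007, -1.0]]
force: [-0.7, 0.0, -0.0]
grip_width: 0.0517
```

```bash
python3 -m jog '[{"translation":[-0.4,0.2,0.6],"dr":[-0.006,-0.003,0.008]},{"translation":[0,0,0.5],"dr":[0,0,0]},{"translation":[0,0,0],"dr":[0,0,0]}]'
```

```text
time_s: 2.77
tcp_pos: [0.557, -0.1639, 0.0451]
tcp_rot: [[0.016, -1.0, 0.004], [-1.0, -0.016, -0.001], [0.001, -0.004, -1.0]]
force: [0.8, 0.5, -0.3]
grip_width: 0.0516
```

```bash
python3 -m jog '[{"translation":[-0.1,0.1,0.3],"dr":[-0.004,0,-0.02]},{"translation":[0,0,0],"dr":[0,0,0]}]' && python3 -m jog '[{"translation":[0,0,0],"dr":[0,0,0]},{"translation":[0,0,0],"dr":[0,0,0]},{"translation":[0,0,0],"dr":[0,0,0]},{"translation":[0,0,0],"dr":[0,0,0]},{"translation":[0,0,0],"dr":[0,0,0]},{"translation":[0,0,0],"dr":[0,0,0]}]' -1 45
```

```text
time_s: 2.93
tcp_pos: [0.5566, -0.1629, 0.0431]
tcp_rot: [[0.038, -0.999, 0.001], [-0.999, -0.038, -0.001], [0.001, -0.001, -1.0]]
force: [0.4, 0.4, 0.3]
grip_width: 0.0519
time_s: 3.43
tcp_pos: [0.5572, -0.1631, 0.0442]
tcp_rot: [[0.039, -0.999, 0.003], [-0.999, -0.039, -0.002], [0.002, -0.003, -1.0]]
force: [0.6, -0.7, -1.5]
grip_width: 0.0161
```

Gripped at 16 mm. I'll lift and compute the gap from the saved clouds.

```bash
python3 -m jog '[{"translation":[0,0,-2.5],"dr":[0,0,0]},{"translation":[0,0,-3.5],"dr":[0,0,0]},{"translation":[0,0,-3.5],"dr":[0,0,0]},{"translation":[0,0,-1],"dr":[0,0,0]},{"translation":[0,0,0],"dr":[0,0,0]}]'
python3 - <<'E'
from h import *
np.set_printoptions(precision=4,suppress=True)
a=np.radians(2.0); ex=np.array([-np.sin(a),np.cos(a)]); ey=np.array([-np.cos(a),-np.sin(a)])
c=np.array([.5296,.107])
f=grab_frame("wrist"); W3=pts(f); save(f,"w3.png")
for n,W in [(k,np.load(k+".npz")["W"]) for k in("scene","top")]+[("wrist",W3)]:
    p=W.reshape(-1,3); p=p[np.isfinite(p[:,0])&(p[:,2]<.06)]; s=(p[:,:2]-c)@ex; t=(p[:,:2]-c)@ey
    print(n)
    m=(abs(t)<18)&(abs(t)<.018)
    for b in np.arange(-.1,.1,.004):
        k=m&(s>=b)&(s<b+.004)
        if k.sum(): print("%.3f n%d z med %.4f max %.4f min %.4f"%(b+.002,k.sum(),np.median(p[k,2]),p[k,2].max(),p[k,2].min()))
E
```

```text
time_s: 3.85
tcp_pos: [0.5553, -0.1624, 0.1515]
tcp_rot: [[0.039, -0.999, -0.002], [-0.999, -0.039, -0.0], [-0.0, 0.002, -1.0]]
force: [-0.2, -1.0, -1.5]
grip_width: 0.0156
scene
-0.098 n1 z med -0.0017 max -0.0017 min -0.0017
-0.090 n1 z med 0.0200 max 0.0200 min 0.0200
-0.082 n18 z med 0.0319 max 0.0345 min 0.0311
-0.078 n48 z med 0.0308 max 0.0347 min 0.0009
-0.074 n71 z med 0.0205 max 0.0340 min 0.0006
-0.070 n12 z med 0.0191 max 0.0218 min 0.0141
-0.066 n5 z med 0.0253 max 0.0257 min 0.0240
-0.062 n27 z med 0.0266 max 0.0288 min 0.0248
-0.058 n30 z med 0.0269 max 0.0292 min 0.0205
-0.054 n28 z med 0.0269 max 0.0309 min 0.0230
-0.050 n28 z med 0.0263 max 0.0312 min 0.0228
-0.046 n34 z med 0.0274 max 0.0307 min 0.0221
-0.042 n27 z med 0.0267 max 0.0318 min 0.0218
-0.038 n29 z med 0.0260 max 0.0305 min 0.0211
-0.034 n25 z med 0.0268 max 0.0316 min 0.0209
-0.030 n31 z med 0.0282 max 0.0311 min 0.0236
-0.026 n32 z med 0.0261 max 0.0308 min 0.0186
-0.022 n25 z med 0.0263 max 0.0294 min 0.0213
-0.018 n27 z med 0.0268 max 0.0319 min 0.0228
-0.014 n31 z med 0.0262 max 0.0309 min 0.0224
-
[... 3905 characters left out ...]
7
-0.058 n88 z med 0.0276 max 0.0316 min 0.0242
-0.054 n105 z med 0.0280 max 0.0321 min 0.0180
-0.050 n142 z med 0.0252 max 0.0321 min 0.0128
-0.046 n127 z med 0.0257 max 0.0312 min 0.0087
-0.042 n129 z med 0.0262 max 0.0319 min 0.0155
-0.038 n135 z med 0.0267 max 0.0315 min 0.0146
-0.034 n133 z med 0.0259 max 0.0326 min 0.0146
-0.030 n123 z med 0.0265 max 0.0312 min 0.0143
-0.026 n124 z med 0.0256 max 0.0315 min 0.0144
-0.022 n145 z med 0.0257 max 0.0316 min 0.0135
-0.018 n128 z med 0.0275 max 0.0312 min 0.0172
-0.014 n97 z med 0.0257 max 0.0314 min 0.0162
-0.010 n75 z med 0.0216 max 0.0308 min 0.0138
-0.006 n39 z med 0.0188 max 0.0246 min 0.0153
-0.002 n6 z med 0.0179 max 0.0196 min 0.0151
```

View pics/w3.png

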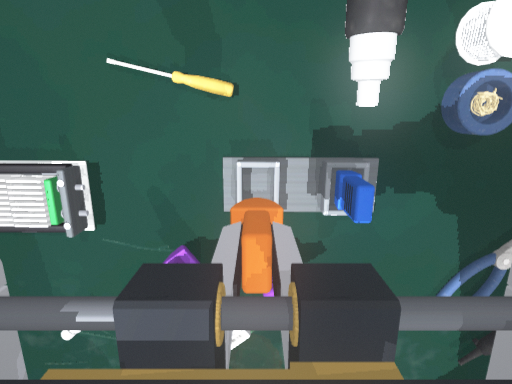

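The wedge is held squarely at (258,250), and blue is undisturbed in its pocket at (355,193). The stop face is at s≈0.076 and the row end at s≈0.047, so the gap is at about (0.528, 0.165). I'll move above it.

```bash
python3 -m jog '[{"translation":[-4,0.16,0],"dr":[0,0,0]},{"translation":[-4,0.16,0],"dr":[0,0,0]},{"translation":[-4,0.16,0],"dr":[0,0,0]},{"translation":[-4,0.16,0],"dr":[0,0,0]},{"translation":[-4,0.16,0],"dr":[0,0,0]},{"translation":[-4,0.16,0],"dr":[0,0,0]},{"translation":[-4,0.16,0],"dr":[0,0,0]},{"translation":[-3,0.16,0],"dr":[0,0,0]},{"translation":[0,0,0],"dr":[0,0,0]}]'
```

```text
time_s: 4.65
tcp_pos: [0.5237, 0.1566, 0.1361]
tcp_rot: [[0.031, -0.999, -0.017], [-1.0, -0.031, -0.001], [0.001, 0.017, -1.0]]
force: [-0.3, 0.2, -0.1]
grip_width: 0.0158
```

```bash
python3 -m jog '[{"translation":[-0.85,-0.5,0],"dr":[0.017,0,-0.004]},{"translation":[0,0,2.5],"dr":[0,0,0]},{"translation":[0,0,2],"dr":[0,0,0]},{"translation":[0,0,0],"dr":[0,0,0]}]'
python3 - <<'E'
from h import *
np.set_printoptions(precision=4,suppress=True)
f=grab_frame("wrist"); W=pts(f); save(f,"w4.png"); o=manip.get_obs(); print(o["tcp_pos"],o["tcp_rot"][0])
im=f["frame"].astype(int)
a=np.radians(2.0); ex=np.array([-np.sin(a),np.cos(a)]); ey=np.array([-np.cos(a),-np.sin(a)]); c=np.array([.5296,.107])
s=(W[...,:2]-c)@ex; t=(W[...,:2]-c)@ey
m=(im[...,0]>140)&(im[...,0]-im[...,2]>70)&(W[...,2]>.07)&(W[...,2]<.16)
p=W[m]; print("orange z",np.percentile(p[:,2],[1,50,99]))
for lo,hi in((.066,.08),(.115,.13)):
  k=m&(W[...,2]>lo)&(W[...,2]<hi)
  if k.sum()>5: print(lo,k.sum(),"s",np.percentile(s[k],[2,50,98]),"t",np.percentile(t[k],[2,98]))
for b in np.arange(.03,.1,.003):
  k=(abs(t)<.03)&(s>=b)&(s<b+.003)&(W[...,2]<.045)
  if k.sum()>3: print("%.4f n%d"%(b+.0015,k.sum()),np.percentile(W[k][:,2],[5,50,95]))
E
```

```text
time_s: 4.98
tcp_pos: [0.5273, 0.1682, 0.0852]
tcp_rot: [[0.04, -0.999, -0.0], [-0.999, -0.04, -0.0], [0.0, 0.0, -1.0]]
force: [-0.5, 0.1, -0.8]
grip_width: 0.0159
[0.5277 0.168  0.0866] [ 0.0394 -0.9992  0.0003]
orange z [0.0711 0.1176 0.1198]
0.066 611 s [0.0446 0.0612 0.0772] t [-0.0164 -0.0065]
0.115 1802 s [0.0534 0.0611 0.0683] t [-0.0149  0.0166]
0.0315 n238 [0.0047 0.0252 0.0309]
0.0345 n211 [0.0042 0.0244 0.0308]
0.0375 n208 [0.0045 0.0247 0.0308]
0.0405 n153 [0.0035 0.0236 0.0307]
0.0435 n129 [0.0037 0.0224 0.0304]
0.0465 n154 [0.0029 0.008  0.0298]
0.0495 n107 [0.0026 0.0037 0.0047]
0.0525 n102 [0.0028 0.0038 0.005 ]
0.0555 n106 [0.0027 0.0037 0.0049]
0.0585 n93 [0.003  0.0039 0.0052]
0.0615 n112 [0.0025 0.0036 0.0048]
0.0645 n86 [0.0028 0.0037 0.0045]
0.0675 n116 [0.0027 0.0037 0.0049]
0.0705 n90 [0.0025 0.0037 0.0049]
0.0735 n116 [0.0023 0.0036 0.0049]
0.0765 n180 [0.0088 0.0323 0.0346]
0.0795 n120 [0.0328 0.0341 0.0359]
0.0825 n193 [0.0327 0.0338 0.0351]
0.0855 n73 [0.0316 0.033  0.0339]
0.0885 n96 [-0.0012 -0.0001  0.003 ]
0.0915 n207 [-0.0015 -0.0005  0.0006]
0.0945 n224 [-0.0013 -0.0004  0.0006]
0.0975 n222 [-0.0014 -0.0004  0.0007]
0.1005 n226 [-0.0015 -0.0005  0.0006]
```

View pics/w4.png

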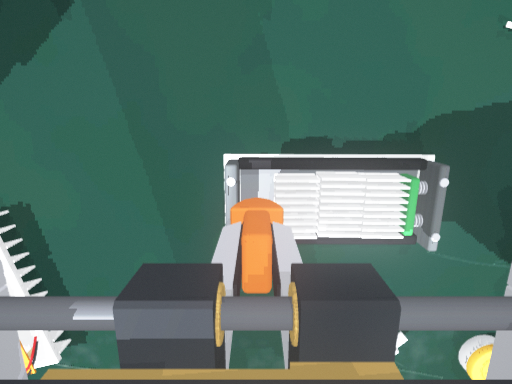

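The view shows the wedge over the gap at (257,245), about 3.5 mm too near the stop and centred across. I'll shift it and go down.

```bash
python3 -m jog '[{"translation":[0.35,0,0.3],"dr":[0,0,-0.0]},{"translation":[0,0,1.2],"dr":[0,0,0.003]},{"translation":[0,0,1.0],"dr":[0,0,0]},{"translation":[0,0,0],"dr":[0,0,0]}]'
```

```text
time_s: 5.37
tcp_pos: [0.5295, 0.163, 0.0611]
tcp_rot: [[0.034, -0.999, 0.003], [-0.999, -0.034, 0.0], [0.0, -0.003, -1.0]]
force: [0.8, -0.0, -0.7]
grip_width: 0.0158
```

```bash
python3 -m jog '[{"translation":[-0.1,0,0.6],"dr":[0,0,0]},{"translation":[0,0,0.6],"dr":[0,0,0]},{"translation":[0,0,0.5],"dr":[0,0,0]},{"translation":[0,0,0.3],"dr":[0,0,0]},{"translation":[0,0,0],"dr":[0,0,0]}]'
```

```text
time_s: 5.78
tcp_pos: [0.5332, 0.1659, 0.0432]
tcp_rot: [[0.034, -0.999, 0.011], [-0.999, -0.034, 0.003], [-0.002, -0.011, -1.0]]
force: [-0.6, -1.2, -2.4]
grip_width: 0.0163
```

```bash
python3 -m jog '[{"translation":[0,0.2,0.3],"dr":[-0.01,0,0]},{"translation":[0,0,0.3],"dr":[0,0,0]}]'
cat > chk.py <<'E'
from h import *
import sys
np.set_printoptions(precision=4,suppress=True)
a=np.radians(2.0); ex=np.array([-np.sin(a),np.cos(a)]); ey=np.array([-np.cos(a),-np.sin(a)]); c=np.array([.5296,.107])
o=manip.get_obs(); print(o["time_s"],o["tcp_pos"],o["force"],o["grip_width"])
for n in("wrist","scene","top"):
    f=grab_frame(n); W=pts(f); save(f,sys.argv[1]+n+".png"); im=f["frame"].astype(int)
    s=(W[...,:2]-c)@ex; t=(W[...,:2]-c)@ey
    box=(abs(s)<.11)&(abs(t)<.06)
    m=box&(im[...,0]>130)&(im[...,0]-im[...,2]>70)
    if m.sum()>5:
        k=m&(W[...,2]>.067)
        print(n,"orange",m.sum(),"top z",np.percentile(W[m][:,2],[50,95,99]),"top n",k.sum(),end=" ")
        if k.sum()>5: print(np.median(W[k][:,2]),"s",np.percentile(s[k],[3,50,97]),"t",np.percentile(t[k],[3,97]),cv2.minAreaRect((W[k][:,:2]*1000).astype(np.float32)))
    g=box&(im[...,1]-im[...,0]>50)&(im[...,1]-im[...,2]>25)&(W[...,2]>.02)
    if g.sum()>3: print(n,"pad",g.sum(),"s",np.percentile(s[g],[5,50,95]))
E
python3 chk.py c1
```

```text
time_s: 5.95
tcp_pos: [0.5358, 0.166, 0.0421]
tcp_rot: [[0.033, -0.999, 0.01], [-0.999, -0.033, 0.003], [-0.002, -0.01, -1.0]]
force: [-10.6, -7.3, 57.2]
grip_width: 0.0159
5.95 [0.5358 0.166  0.0421] [-10.5682  -7.3073  57.2082] 0.015873774457361142
wrist orange 7904 top z [0.1629 0.1675 0.1681] top n 6676 0.16478742992876283 s [0.0304 0.0581 0.0984] t [-0.0382  0.0056] ((550.6742553710938, 175.25399780273438), (63.35462188720703, 51.89966583251953), 57.45479965209961)
wrist pad 715 s [-0.0672 -0.064  -0.0608]
scene orange 395 top z [0.0435 0.0787 0.1589] top n 134 0.07632076350175437 s [0.0502 0.0593 0.0905] t [-0.0167  0.0232] ((524.446533203125, 177.36380004882812), (43.011356353759766, 41.426029205322266), 2.386540651321411)
scene pad 49 s [-0.0665 -0.0637 -0.0612]
top pad 49 s [-0.0655 -0.0627 -0.0599]
```

It's on the floor, pressing at 57 N. I'll ease off, centre it a little across the row and check.

```bash
python3 -m jog '[{"translation":[0,0,-0.15],"dr":[0,0,0]},{"translation":[0,0.5,0],"dr":[-0.01,0,0]},{"translation":[0,0,0],"dr":[0,0,0]}]'; python3 chk.py c2
```

```text
time_s: 6.35
tcp_pos: [0.5321, 0.1658, 0.0447]
tcp_rot: [[0.033, -0.999, 0.003], [-0.999, -0.033, 0.003], [-0.002, -0.003, -1.0]]
force: [-0.6, 1.7, -0.7]
grip_width: 0.0159
6.35 [0.5321 0.1658 0.0447] [-0.59    1.7002 -0.74  ] 0.015897921845474044
wrist orange 7883 top z [0.1652 0.17   0.1706] top n 6696 0.1672771477800563 s [0.0303 0.058  0.0983] t [-0.0352  0.0091] ((547.2152709960938, 175.3001708984375), (64.06487274169922, 52.16119384765625), 58.417640686035156)
wrist pad 706 s [-0.0667 -0.0633 -0.0603]
scene orange 398 top z [0.0433 0.0803 0.1615] top n 139 0.0786638997875202 s [0.0522 0.0594 0.0904] t [-0.011   0.0259] ((521.2117919921875, 177.327392578125), (41.713226318359375, 41.5799560546875), 2.5468220710754395)
scene pad 50 s [-0.0661 -0.0634 -0.0604]
top pad 46 s [-0.065  -0.0624 -0.0597]
```

```bash
python3 -m jog '[{"translation":[0,0.3,0.2],"dr":[0,0,0]},{"translation":[0,0,0.25],"dr":[0,0,0]},{"translation":[0,0,0.2],"dr":[0,0,0]}]'
```

```text
time_s: 6.75
tcp_pos: [0.5322, 0.1659, 0.0415]
tcp_rot: [[0.032, -0.999, 0.01], [-0.999, -0.032, 0.003], [-0.002, -0.01, -1.0]]
force: [-9.6, -6.9, 48.2]
grip_width: 0.0155
```

```bash
python3 -m jog '[{"translation":[0,0,0],"dr":[0,0,0]},{"translation":[0,0,0],"dr":[0,0,0]},{"translation":[0,0,0],"dr":[0,0,0]}]' -0.2 && python3 -m jog '[{"translation":[0,0,-1.5],"dr":[0,0,0]},{"translation":[0,0,-3.5],"dr":[0,0,0]},{"translation":[0,0,-3.5],"dr":[0,0,0]},{"translation":[0,0,-3.5],"dr":[0,0,0]},{"translation":[0,0,0],"dr":[0,0,0]}]'; python3 chk.py c3
python3 - <<'E'
from h import *
a=cv2.imread("pics/c3wrist.png");b=cv2.imread("pics/c3scene.png")[110:290,140:380]
cv2.imwrite("pics/d.png",np.hstack([a[:,:],cv2.resize(b,(288,384))]))
z=np.load("scene.npz"); W=z["W"]; im=z["im"].astype(int)
al=np.radians(2.0); ex=np.array([-np.sin(al),np.cos(al)]); s=(W[...,:2]-[.5296,.107])@ex
for n in("scene","top"):
    z=np.load(n+".npz"); W=z["W"]; im=z["im"].astype(int); s=(W[...,:2]-[.5296,.107])@ex
    g=(abs(s)<.11)&(abs(W[...,0]-.53)<.06)&(im[...,1]-im[...,0]>50)&(im[...,1]-im[...,2]>25)&(W[...,2]>.02)
    print("initial pad",n,g.sum(),np.percentile(s[g],[5,50,95]))
E
```

```text
time_s: 7.0
tcp_pos: [0.5321, 0.1654, 0.0417]
tcp_rot: [[0.032, -0.999, 0.011], [-0.999, -0.032, 0.002], [-0.002, -0.011, -1.0]]
force: [-0.6, 0.3, 0.4]
grip_width: 0.032
time_s: 7.42
tcp_pos: [0.5274, 0.1643, 0.1617]
tcp_rot: [[0.033, -0.999, 0.001], [-0.999, -0.033, -0.0], [0.0, -0.001, -1.0]]
force: [0.9, -1.1, 0.2]
grip_width: 0.0373
7.4167 [0.5274 0.1643 0.1617] [ 0.9368 -1.1036  0.1971] 0.03734059993700667
wrist orange 6502 top z [0.2844 0.287  0.2875] top n 5700 0.28491281128002144 s [0.018  0.0513 0.0871] t [-0.0316  0.0064] ((536.4193725585938, 161.55799865722656), (50.02128982543945, 89.2286376953125), 0.5435517430305481)
wrist pad 326 s [-0.0675 -0.0641 -0.0608]
scene orange 516 top z [0.0466 0.0786 0.2754] top n 182 0.07622930441392894 s [0.0376 0.061  0.1   ] t [-0.0127  0.0314] ((518.5621337890625, 167.31777954101562), (48.61217498779297, 80.4038314819336), 1.8527730703353882)
scene pad 55 s [-0.0665 -0.064  -0.0608]
top pad 54 s [-0.0655 -0.0626 -0.0596]
initial pad scene 67 [-0.06445402 -0.06076228 -0.05745845]
initial pad top 53 [-0.06294064 -0.06001791 -0.05703163]
```

View pics/d.png

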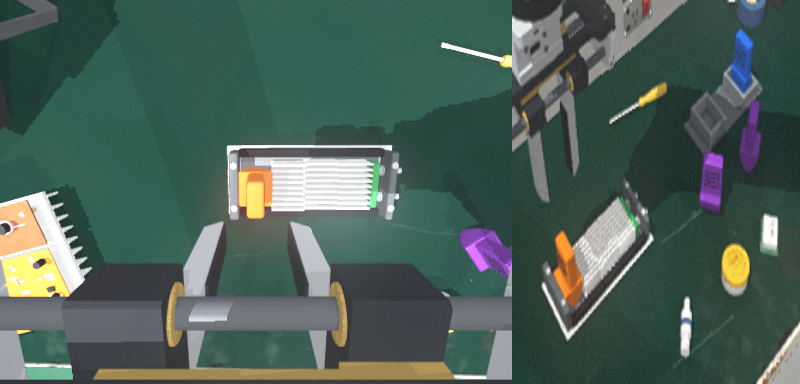

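The wedge stands in the gap at (255,190), the arm is clear, blue is still in the stand, and the pad has moved back about 3 mm. One numeric check of the wedge's pose before handing in.

Run:
```python
from h import *
np.set_printoptions(precision=4,suppress=True)
a=np.radians(2.0); ex=np.array([-np.sin(a),np.cos(a)]); ey=np.array([-np.cos(a),-np.sin(a)]); c=np.array([.5296,.107])
for n in("wrist","scene","top"):
    f=grab_frame(n); W=pts(f); im=f["frame"].astype(int); d=W[...,:2]-c
    for nm,lo,hi in(("top",.071,.085),("shoulder",.026,.038)):
        k=(im[...,0]>130)&(im[...,0]-im[...,2]>70)&(abs(d@ex-.06)<.05)&(abs(d@ey)<.05)&(W[...,2]>lo)&(W[...,2]<hi)
        if k.sum()>10: print(n,nm,k.sum(),"z",np.percentile(W[k][:,2],[50,90]),"s",np.percentile((d@ex)[k],[2,98]),"t",np.percentile((d@ey)[k],[2,98]),cv2.minAreaRect((W[k][:,:2]*1000).astype(np.float32))[2])
    k=(im[...,2]-im[...,0]>70)&(abs(W[...,0]-.554)<.05)&(abs(W[...,1]+.252)<.04)&(W[...,2]>.07)
    if k.sum()>5: print("blue",np.median(W[k],0))
```

```text
wrist top 702 z [0.0774 0.0784] s [0.0502 0.0657] t [-0.0172  0.0148] 1.3189733028411865
wrist shoulder 614 z [0.0336 0.0346] s [0.0422 0.0751] t [-0.0185  0.0163] 2.4446935653686523
scene top 137 z [0.0763 0.0778] s [0.0515 0.0668] t [-0.0138  0.0185] 2.5783119201660156
scene shoulder 161 z [0.0325 0.0348] s [0.0432 0.0762] t [-0.0142  0.0203] 0.6693140864372253
blue [ 0.553  -0.25    0.0756]
blue [ 0.5543 -0.2516  0.077 ]
```

The tab top is at z 0.077, which puts the underside on the floor. It's centred (s≈0.058, t≈0), square and upright.

```bash
python3 -c "
from workcell import job; print(job.close_job())"
```

```text
the job is handed in; nothing more can be done
None
```

I took the orange wedge from its stand, drove it nose down into the last gap onto the fixture floor, let go and backed off. The job went in at about 7.5 s of the 38 s allowed, and no verdict was reported.

**Wedge:** On the last check its tab top was 77 mm above the worktop, the same as in the stand, so the underside is on the floor. It sits within about 2 mm of where I placed the gap point, square to the row within about 2°. Its tab and body line up, so it looks upright.

**Row and pad:** The green pad moved back by about 3 mm in both the scene and top views. I measured this from the images, as the joint has no readout.

**Rest of the scene:** The blue wedge is still in its pocket. The gripper was about 12 cm up and touching nothing.

**Force:** Pressing the wedge down peaked at a measured 57 N at the wrist. That was below the 120 N limit, but well above the 10 N said to be needed. I eased off once to centre the wedge and pressed it home again at 48 N.

No check failed. The cameras differed by 1 to 3 mm on the wedge's position, and the top camera gave no usable reading of the wedge at the end.

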